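# Snap the ring-ended bar into its spring clip

### The job

Lift the ring-ended steel bar up off its post on the wooden stand and put it away in the metal clip holder: lying level and fully home in both the open rest and the fork clip, with the sprung jaw snapped over it and gripping it, the ring out beyond the jaw end and the plain end out past the rest. Press it home firmly but do not ram it, do not drop the bar on the bench, and leave the wrench, the jar and the case where they are.

Things in the scene. Friction and masses are not known exactly. Their poses are not given: they have to be found in the camera images.
- bar: Plain steel bar, 199 mm long, 0.15 to 0.31 kg: round shaft, 14 mm diameter, a flat ring at one end. Origin on the shaft's axis, x along it to the ring: plain end at x = -80, ring from x = +75 mm. z is the ring's axis, upright at the start. It starts level, its axis 47 mm above the bench, free for a grasp from above between x = -40 and +30 mm.
- bar_ring (a point): Centre of the bar's ring (44 mm outer, 28 mm inner diameter, 10 mm thick), at x = +97 mm of the bar.
- bar_tail (a point): Centre of the bar's plain end face, at x = -80 mm of the bar.
- stand: Fixed wooden stand, base 240 x 75 x 14 mm. Origin on the bench under the bar's origin as it starts, x along the bar. U rests at x = -55 and +45 mm (16 mm long, floor 40 mm up, cheeks 18 mm apart and 9 mm high) carry the shaft. The ring is over an upright steel post, 12 mm diameter, at x = +97 mm, top 92 mm above the bench.
- foot: Fixed metal clip holder. Origin on the bench under its 170 x 85 x 10 mm base; x is the line the bar is to lie along, towards the jaw end; z up. Its grey head (125 x 56 mm) stands on two columns, set to a new height each time and not reported: its flat top, the seat floor, is 40 to 78 mm above the bench. The bar's axis is home 7 mm above the seat floor at y = 0.
- rest_mark (a point): Point on the bench under the middle of the holder's open U rest (x = -45 mm of the holder). The rest is 18 mm long; its cheeks are 18 mm apart, 20 mm high over the seat floor and then flared, to 34 mm over it.
- clip_mark (a point): Point on the bench under the middle of the fork clip (x = +35 mm of the holder, 22 mm long along x, 40 mm at its low hinge pin on the +y side). Fixed tine at y = -8 mm, flared above 26 mm over the seat floor to a top at 41 mm; smooth jaw at +y. The mouth is 27 mm wide at 36 mm and 9 mm wide at the jaw's nose, 13 mm over the seat floor.
- jaw (a joint): Angle of the sprung jaw, rad: 0 closed and empty (or the bar only laid in the mouth), 0.25 as the bar passes, 0.1 clamped on the bar when home. Laid in the mouth the bar stops 18 mm too high; 9 to 16 N down at the clip snaps it home. Fingers straddling the shaft hit the head first: let go, then press on the shaft's top, e.g. fingertips spread along it, one each side of the clip.
- wrench: Loose steel wrench, 160 mm long, lying on the bench; origin under its middle. Not to be moved.
- jar: Loose jar with a black cap, 56 mm in diameter, 75 mm tall; origin at the centre of its underside. Not to be moved.
- bitcase: Loose blue plastic case, 110 x 70 x 35 mm; origin at the centre of its underside. Not to be moved.
Things that resemble listed ones, but are neither listed nor needed, are in the scene too. What is meant by the foot is not green or purple, and is the larger of those in its own colour.

How it is judged (in metres and radians):
On the way:
1. the bar's ring is lifted up off the post (z of bar_ring in the frame of stand above 0.088 m), for 0.05 s.
At the end, for the whole second after the job is handed in: Bar at rest and let go in the holder: along its x within 0.07 rad, its middle within 4 mm and plain end within 6 mm of the centre line, both ends 42 to 90 mm above the bench, jaw clamped on it at 0.075 to 0.13 rad, ring centre beyond x = 70 mm, plain end beyond x = -55 mm (z of bar_tail in the frame of foot between 0.042 and 0.09 m and z of bar_ring in the frame of foot between 0.042 and 0.09 m and y of bar_tail in the frame of foot between -0.006 and 0.006 m and y of bar in the frame of foot between -0.004 and 0.004 m and angle between the x axis of bar and the x axis of foot, either way round below 0.07 rad and x of bar_ring in the frame of foot above 0.07 m and x of bar_tail in the frame of foot below -0.055 m and value of joint jaw between 0.075 and 0.13 rad and linear speed of bar below 0.02 m/s and contact force between the fingers and bar below 0.1 N); the robot touches nothing.
It fails at once if the clip holder is rammed: the bar presses on it with over 90 N (contact force between bar and foot above 90 N).
It fails at once if the clip holder is rammed: the fingers press on it with over 90 N (contact force between the fingers and foot above 90 N).
It fails at once if the bar is dropped onto the bench (height (world z) of bar below 0.025 m).
It fails at once if the wrench, the jar or the case is moved by more than 25 mm (distance of any of wrench, jar, bitcase from where it was at the start of the episode above 0.025 m).
It also fails if it takes over 51 s, if anything falls off the work surface, if the arm or the gripper's body presses on something with over 40 N, if the wrist force passes 120 N, or if a joint passes its speed limit or range.

### The arm

A 7-joint arm with a two-finger parallel gripper is mounted at the origin on the work surface. World frame = base frame: x ahead of the robot, y to its left, z up, the work surface at z = 0. Lengths are in mm, angles in rad, forces in N, time in s.
With the tool pointing down it reaches from about 400 to 875 mm from the base axis. Payload 4.4 kg.
Tool frame: the origin (TCP) lies at the very end of the fingers, on their centre line; the grasp point (between the pads) lies 19 mm behind it; z points along the fingers, y is the line along which they close (so a half turn about z gives the same grasp; the last joint's range is limited). The gripper opens to 85 mm and grips with 20 to 120 N. Pads are 22 mm wide; open, the fingers measure 114 mm over their backs; the gripper's body (76 mm by 85 mm) begins 54 mm behind the grasp point. The pads swing forward as they close: fully open they stand 13 mm farther back than shut.
Start: joints at [-1.284, 0.628, 0.038, 1.517, -0.027, 0.996, -0.02], TCP at [224.569, 609.989, 231.313] pointing down, gripper open.
Joint ranges: [-3.06, 3.06], [-0.37, 2.12], [-1.25, 1.32], [0.18, 2.47], [-1.1, 4.24], [0.23, 1.98], [-2.94, 2.94]. Speed limits (rad/s): [2.57, 2.57, 3.14, 3.14, 3.14, 3.14, 3.14].

### API

Orientations are given as [roll, pitch, yaw] about the fixed x, y, z axes, in that order (R = Rz(yaw) Ry(pitch) Rx(roll)).
In Python, from cell import status, get_image, ctrl, models gives the robot as it stands.
- The arm moves only by the shell command python3 -m handwheel 'ROWS' [OPENING]. ROWS is JSON, a list of rows, each an object with "delta_pos": the shift along the world's x, y, z in cm, a list of three; "yaw": the turn about the world's z in rad. A call has 1 to 10 rows; each row shifts and turns the commanded pose from where the row before left it; what a row does not reach is not made up. A row lasts 1/12 s, in which the tool goes at most 41.7 mm and 7.16 degrees, less where a joint would pass 70% of its speed; a pose out of reach is approached as far as the arm can. A call is refused whole if a number of a shift passes 4.17 or a number of a turn 0.125, either way. A call with a gripper value outside its range is refused whole. OPENING is the opening, from -1 (shut) to 1 (fully open), set as the call begins (- or left out, the last holds). The fingers move at their own pace and stop on an object; the grip force is fixed at half the most. Time passes only in rows, so rows that do not move let the fingers close. It gives the time, the measured TCP pose, the force, the opening and the grip force at its end, in the units of the state.
- status.read_state(): the state, without advancing time (a new reading comes with each control period).
- get_image(name): name is "side" or "top" or "wrist"; returns a dict with "color" (384x512x3 uint8, red, green, blue), "z_map" (384x512 float32, mm along the optical axis (not along the pixel's ray), 0 where there is no reading), "fx", "fy", "cx", "cy" (pixels), "position" and "rotation" of the camera in the world; the wrist camera has in their place "hand_eye" (4x4, takes a point from camera to tool coordinates, whose origin is the TCP and whose axes are the flange's). Camera axes: x right, y up, looking along -z (the intrinsics and any distortion apply to the point x, -y, -z); pixel columns grow to the right and rows downward; lengths in mm; the calibration is good to about 2 mm. A picture is of the moment at which its call begins: read the wrist's pose just before it.
- ctrl.finish_job(): hands the job in; it is judged then, once.
Trained networks look in a picture, given as the dict that the camera call returned (one of the last four; its "shot" number tells which), for a name from the list of things; names that differ only in an ending like _2 or _b are one class to them, and where a whole thing is asked for, a point or a joint stands for the part that bears it (a point fixed in the world has none). Each returns a list of dicts, best first, with "score" (0 to 1); they miss things now and then, are a little off and sometimes report something else, mostly with a low value. They report only what shows in the picture. A call takes as long as a camera call. They do not tell look-alikes from the thing itself.
- models.boxes_of(picture, name): "rect" ([left, top, right, bottom] in pixels, round what is visible of it).
The state is a dict: "clock": time; "qpos": joint angles; "qd": joint speeds; "tau": joint torques, N m; "eef_pos": TCP position; "tool_rot": TCP orientation; "force": force on the tool from outside, world axes, zero at the start; "torque": the same for the moment, N m; "width": finger opening in mm; "gripper_force": force on a finger pad.
Only numpy, scipy, OpenCV 4.12 (cv2) and the standard library are available. Lean on these libraries where they do the work, as an engineer would, in place of code of your own. Each camera call takes 0.05 s, during which the arm holds its last target. There are 200 camera calls.

## Working session

There is one attempt and no reset: what is moved stays moved. The work goes in short steps, Python scripts to look and compute and a shell command to move; the robot and the scene stay as the last step left them, time stands still between calls to the robot, and variables do not carry over. Pictures are saved under pics/ and viewed, at most 10 in all, crops included, and the job is handed in when it is done.

```bash
ls; mkdir -p pics; cat > h.py <<'E'
import numpy as np, cv2
from cell import status, get_image, ctrl, models
from scipy.spatial.transform import Rotation as R
def campose(p, st=None):
    if "hand_eye" in p:
        T=np.eye(4);T[:3,:3]=R.from_euler('xyz',st["tool_rot"]).as_matrix();T[:3,3]=st["eef_pos"]
        return T@np.array(p["hand_eye"])
    T=np.eye(4);r=np.array(p["rotation"],float)
    T[:3,:3]=r if r.shape==(3,3) else R.from_euler('xyz',r).as_matrix();T[:3,3]=p["position"];return T
def cloud(p,T):
    z=p["z_map"];h,w=z.shape;v,u=np.mgrid[:h,:w]
    c=np.stack([(u-p["cx"])/p["fx"]*z,-(v-p["cy"])/p["fy"]*z,-z],-1)
    W=c@T[:3,:3].T+T[:3,3];W[z<=0]=np.nan;return W
def save(p,f): cv2.imwrite(f,cv2.cvtColor(p["color"],cv2.COLOR_RGB2BGR))
E
python3 - <<'E'
from h import *
s=status.read_state();print({k:s[k] for k in("clock","eef_pos","tool_rot","width","qpos")})
for n in("top","side"):
    p=get_image(n);T=campose(p);W=cloud(p,T);save(p,f"pics/{n}0.png");np.savez(f"{n}0.npz",W=W,c=p["color"])
    print(n,[k for k in p],np.round(p["position"]),p["rotation"],p["fx"])
    for o in("bar","bar_ring","stand","foot","wrench","jar","bitcase"):
        for b in models.boxes_of(p,o)[:3]:
            l,t,r,bb=map(int,b["rect"]);print(o,round(b["score"],2),(l,t,r,bb),np.round(np.nanmedian(W[(t+bb)//2-2:(t+bb)//2+3,(l+r)//2-2:(l+r)//2+3].reshape(-1,3),0)))
E
```

```text
pics
{'clock': 0.0, 'eef_pos': array([224.33584762, 609.40339831, 230.37399954]), 'tool_rot': array([-3.13969731e+00,  2.05766462e-05,  2.78880859e+00]), 'width': 85.2427402129594, 'qpos': array([-1.28381243,  0.62937084,  0.03842893,  1.51836432, -0.02699749,
        0.99627059, -0.02001216])}
top ['color', 'z_map', 'fx', 'fy', 'cx', 'cy', 'position', 'rotation', 'shot'] [469.  77. 999.] [ 0.08513197  0.01131865 -1.58872237] 418.69168185858706
bar 0.97 (347, 128, 375, 214) [ 596. -148.   53.]
bar_ring 0.83 (348, 126, 373, 212) [ 601. -148.   51.]
bar_ring 0.33 (283, 210, 298, 278) [432.  14.   7.]
stand 0.74 (338, 121, 381, 225) [ 593. -148.   15.]
foot 0.81 (106, 124, 163, 198) [631. 373.  41.]
foot 0.74 (197, 92, 226, 145) [732. 195.  29.]
foot 0.7 (213, 268, 246, 317) [326. 158.  29.]
wrench 0.63 (283, 212, 297, 276) [432.  14.   7.]
wrench 0.63 (348, 125, 367, 210) [ 609. -146.   16.]
jar 0.69 (290, 86, 315, 116) [754. -16.  76.]
bitcase 0.75 (110, 252, 158, 304) [362. 374.  35.]
bitcase 0.72 (345, 128, 370, 213) [ 603. -145.   14.]
bitcase 0.25 (288, 88, 317, 115) [754. -16.  76.]
side ['color', 'z_map', 'fx', 'fy', 'cx', 'cy', 'position', 'rotation', 'shot'] [ 119. -783.  604.] [ 1.06875828 -0.02623053 -0.43034043] 494.4267034731216
bar 0.55 (291, 249, 375, 287) [ 599. -159.   46.]
bar_ring 0.55 (289, 246, 375, 285) [ 597. -157.   51.]
stand 0.87 (270, 233, 388, 313) [ 608. -135.   13.]
foot 0.92 (277, 173, 329, 209) [728. 174.  26.]
foot 0.84 (188, 174, 263, 221) [512. 173.  52.]
foot 0.68 (123, 211, 181, 246) [326. 142.  26.]
wrench 0.69 (184, 245, 259, 276) [433.   1.   5.]
jar 0.87 (346, 205, 375, 241) [748. -39.  45.]
bitcase 0.77 (121, 174, 162, 194) [354. 352.  32.]
```

View pics/top0.png

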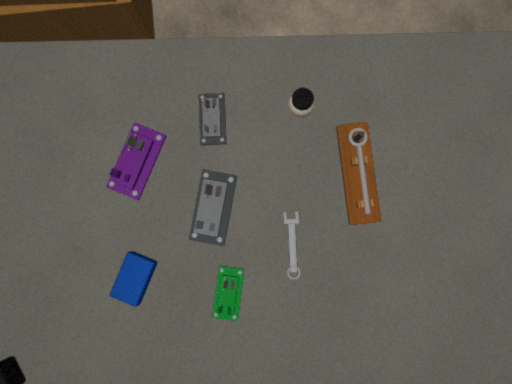

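View pics/side0.png

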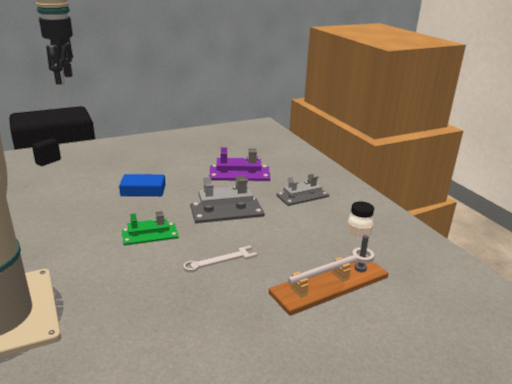

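The top view shows the larger grey holder at (213,207) and the bar on its brown stand at (360,173), with the ring at (358,137). The small grey, green and purple holders are look-alikes. Next I'll measure both things from the top view and the side view.

```bash
python3 - <<'E'
from h import *
def rect(P):
    (c,s,a)=cv2.minAreaRect(P[:,:2].astype(np.float32));return np.round(c,1),np.round(s,1),round(a,2)
for n in("top","side"):
    d=np.load(n+"0.npz");W=d["W"].reshape(-1,3);c=d["c"].reshape(-1,3).astype(int);print(n)
    def sel(x0,x1,y0,y1,z0,z1):
        m=(W[:,0]>x0)&(W[:,0]<x1)&(W[:,1]>y0)&(W[:,1]<y1)&(W[:,2]>z0)&(W[:,2]<z1);return W[m],c[m]
    B,bc=sel(480,740,-230,-80,3,130)
    br=(bc[:,0]-bc[:,2]>60)
    S=B[br&(B[:,2]<22)];print("stand",rect(S),np.median(S[:,2]))
    M=B[~br&(B[:,2]>38)&(B[:,2]<62)];print("bar",len(M),rect(M),np.percentile(M[:,2],[5,50,95]))
    F,_=sel(400,620,90,260,4,160)
    b=F[F[:,2]<18];print("foot base",len(b),rect(b))
    hst,e=np.histogram(F[:,2],np.arange(4,140,4));print(dict(zip(e[:-1].astype(int).tolist(),hst.tolist())))
    np.save(n+"F.npy",F)
E
python3 -c "
import cv2
a=cv2.imread('pics/top0.png')[160:255,180:245];b=cv2.imread('pics/side0.png')[165:230,180:275]
a=cv2.resize(a,(390,570),interpolation=2);b=cv2.resize(b,(400,274),interpolation=2)
import numpy as np
o=np.zeros((570,795,3),'u1');o[:,:390]=a;o[:274,395:]=b;cv2.imwrite('pics/crop.png',o)"
```

```text
top
stand (array([ 597.5, -150.2]), array([237.6,  73.9]), 5.34) 14.330549411228901
bar 620 (array([ 597.3, -145. ]), array([195.9,  43. ]), 1.11) [46.23516379 52.46700932 56.23330506]
foot base 1261 (array([513.3, 174.8]), array([168.3, 214. ]), 89.0)
{4: 206, 8: 819, 12: 226, 16: 11, 20: 0, 24: 0, 28: 0, 32: 0, 36: 3, 40: 5, 44: 12, 48: 118, 52: 793, 56: 179, 60: 25, 64: 5, 68: 16, 72: 22, 76: 30, 80: 46, 84: 53, 88: 47, 92: 24, 96: 6, 100: 0, 104: 0, 108: 0, 112: 0, 116: 0, 120: 0, 124: 0, 128: 0, 132: 0}
side
stand (array([ 600.1, -162.3]), array([240. ,  77.6]), 1.18) 12.590675218772105
bar 718 (array([ 600.8, -157.7]), array([198.5,  42. ]), 7.72) [43.93573204 50.23982516 53.68861037]
foot base 1034 (array([524.5, 190.6]), array([ 88.4, 170.2]), 78.71)
{4: 455, 8: 514, 12: 48, 16: 36, 20: 38, 24: 4, 28: 0, 32: 2, 36: 54, 40: 80, 44: 80, 48: 226, 52: 271, 56: 49, 60: 31, 64: 35, 68: 30, 72: 43, 76: 48, 80: 41, 84: 51, 88: 15, 92: 6, 96: 0, 100: 0, 104: 0, 108: 0, 112: 0, 116: 0, 120: 0, 124: 0, 128: 0, 132: 0}
```

View pics/crop.png

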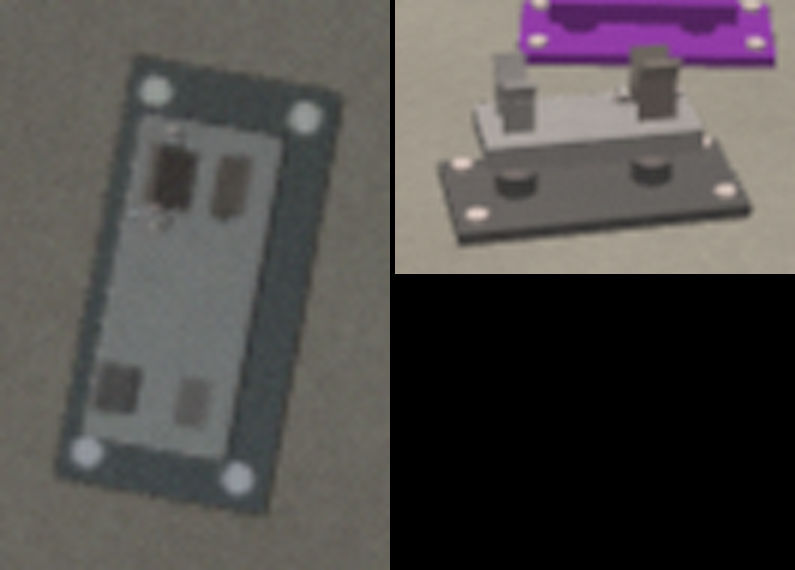

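The crop shows the jaw with its long hinge pin at the far left end of the grey holder. So the holder's x points away from the robot and slightly right. The top and side views disagree by about 12 mm, so I'll check which rotation convention is right and fit the table plane.

```bash
python3 - <<'E'
from h import *
def fitp(W,m):
    P=W[m];P=P[np.isfinite(P[:,0])];
    A=np.c_[P[:,:2],np.ones(len(P))]
    for _ in range(4):
        k=np.linalg.lstsq(A,P[:,2],rcond=None)[0];r=np.abs(P[:,2]-A@k);g=r<6;P=P[g];A=A[g]
    return k,len(P)
for n in("top","side"):
    p=get_image(n);print(n,p["cx"],p["cy"],p["fx"],p["fy"])
    for conv in("euler","rotvec","EXT"):
        r=np.array(p["rotation"]);T=np.eye(4);T[:3,3]=p["position"]
        T[:3,:3]=(R.from_euler('xyz',r) if conv=="euler" else R.from_rotvec(r) if conv=="rotvec" else R.from_euler('XYZ',r)).as_matrix()
        W=cloud(p,T)
        P=W.reshape(-1,3);m=(np.abs(P[:,2])<15)&(P[:,0]>300)&(P[:,0]<800)&(abs(P[:,1])<400)
        k,c=fitp(P,m);print(conv,np.round(k,4),c, "at centre",k@[550,50,1])
        # saturated features: blue, purple, green, black cap
        hsv=cv2.cvtColor(p["color"],cv2.COLOR_RGB2HSV)
        for nm,lo,hi in(("blue",110,130),("purp",138,160),("green",50,75),("brown",5,16)):
            q=(hsv[...,0]>=lo)&(hsv[...,0]<=hi)&(hsv[...,1]>150)&(W[...,2]<60)&(W[...,2]>2)&(W[...,0]>250)&(W[...,0]<900)
            q&=~np.isnan(W[...,0]);Q=W[q].astype(np.float32)
            if len(Q)>50:
                c,s,a=cv2.minAreaRect(Q[:,:2]);print("  ",nm,len(Q),np.round(c,1),np.round(s,1),round(a,1))
E
```

```text
top 258.3299854952897 192.657187650758 418.69168185858706 418.69168185858706
euler [0.000e+00 2.000e-04 3.748e-01] 57894 at centre 0.39808080113802635Traceback (most recent call last):
  File "<stdin>", line 22, in <module>
cv2.error: OpenCV(4.12.0) /io/opencv/modules/imgproc/src/convhull.cpp:143: error: (-215:Assertion failed) total >= 0 && (depth == CV_32F || depth == CV_32S) in function 'convexHull'
```

```bash
python3 - <<'E'
from h import *
for n in("top","side"):
    p=get_image(n);W=cloud(p,campose(p));P=W.reshape(-1,3)
    m=(np.abs(P[:,2])<8)&(P[:,0]>300)&(P[:,0]<800)&(abs(P[:,1])<300);A=np.c_[P[m][:,:2],np.ones(m.sum())]
    print(n,p["cx"],p["cy"],p["fx"],np.linalg.lstsq(A,P[m][:,2],rcond=None)[0])
    hsv=cv2.cvtColor(p["color"],cv2.COLOR_RGB2HSV)
    for nm,lo,hi in(("blue",110,130),("purp",138,160),("green",50,75),("brown",5,16)):
        q=(hsv[...,0]>=lo)&(hsv[...,0]<=hi)&(hsv[...,1]>150)&(W[...,2]<60)&(W[...,2]>4)&(W[...,0]>250)&(W[...,0]<900)
        Q=np.ascontiguousarray(W[q][:,:2],dtype=np.float32)
        c,s,a=cv2.minAreaRect(Q);print("  ",nm,len(Q),np.round(c,1),np.round(s,1),round(a,1))
E
```

```text
top 258.3299854952897 192.657187650758 418.69168185858706 [4.91212539e-05 6.87521512e-04 4.60954459e-01]
   blue 98 [360.6 378.4] [ 69.1 110. ] 67.1
   purp 1862 [636.3 378.6] [ 83.4 166. ] 66.7
   green 1098 [321.4 162.4] [ 58.1 118.9] 81.7
   brown 2226 [ 596.9 -150.2] [237.   74.4] 5.4
side 249.0092111687367 203.11502299575398 494.4267034731216 [ 3.93675995e-04  1.32192608e-03 -1.07255994e+00]
   blue 7 [361.6 346.9] [118.4  46. ] 2.6
   purp 929 [635.4 368.8] [ 80.  165.4] 65.2
   green 858 [322.3 155.1] [ 57.5 117.4] 81.6
   brown 2356 [ 598.9 -155.7] [241.7  75.9] 5.0
```

```bash
python3 -m handwheel '[{"delta_pos":[2,-3.1,0.7],"yaw":0.011},{"delta_pos":[2,-3.1,0.7],"yaw":0.011},{"delta_pos":[2,-3.1,0.7],"yaw":0.011},{"delta_pos":[2,-3.1,0.7],"yaw":0.011},{"delta_pos":[2,-3.1,0.7],"yaw":0.011},{"delta_pos":[2,-3.1,0.7],"yaw":0.011},{"delta_pos":[2,-3.1,0.7],"yaw":0.011}]' 1
python3 -m handwheel '[{"delta_pos":[2,-3.1,0.7],"yaw":0.011},{"delta_pos":[2,-3.1,0.7],"yaw":0.011},{"delta_pos":[2,-3.1,0.7],"yaw":0.011},{"delta_pos":[2,-3.1,0.7],"yaw":0.011},{"delta_pos":[2,-3.1,0.7],"yaw":0.011},{"delta_pos":[2,-3.1,0.7],"yaw":0.011},{"delta_pos":[2,-3.1,0.7],"yaw":0.011},{"delta_pos":[0,0,0],"yaw":0},{"delta_pos":[0,0,0],"yaw":0}]'
cat > look.py <<'E'
import sys
from h import *
f=sys.argv[1];s=status.read_state();p=get_image("wrist");T=campose(p,s);W=cloud(p,T)
save(p,f"pics/{f}.png");np.savez(f+".npz",W=W,c=p["color"],T=T,K=[p["fx"],p["fy"],p["cx"],p["cy"]])
print(s["clock"],np.round(s["eef_pos"],1),np.round(s["tool_rot"],3),np.round(s["force"],1));print(np.round(p["hand_eye"],3),p["fx"],np.round(T[:3,3]))
for n in sys.argv[2:]:
    for b in models.boxes_of(p,n)[:3]: print(n,round(b["score"],2),np.round(b["rect"]))
E
python3 look.py w1 foot
```

```text
clock: 1.53
eef_pos: [365.3, 391.4, 280.9]
tool_rot: [3.141, 0.0, 2.866]
force: [1.0, 0.5, 0.1]
width: 85.1
gripper_force: 0.0
clock: 2.28
eef_pos: [506.0, 173.4, 329.8]
tool_rot: [3.142, 0.001, 2.937]
force: [-0.7, 1.0, -0.3]
width: 85.6
gripper_force: 0.0
2.2833 [506.  173.4 329.8] [3.142e+00 1.000e-03 2.937e+00] [-0.7  1.  -0.3]
[[-0.00000e+00  9.57000e-01  2.92000e-01  7.49920e+01]
 [ 1.00000e+00  1.00000e-03 -1.00000e-03  1.16900e+00]
 [-1.00000e-03  2.92000e-01 -9.57000e-01 -1.43094e+02]
 [ 0.00000e+00  0.00000e+00  0.00000e+00  1.00000e+00]] 271.41634133096613 [433. 190. 473.]
foot 0.92 [249. 106. 298. 202.]
foot 0.9 [205.   0. 246.  76.]
foot 0.79 [346. 142. 425. 241.]
```

View pics/w1.png

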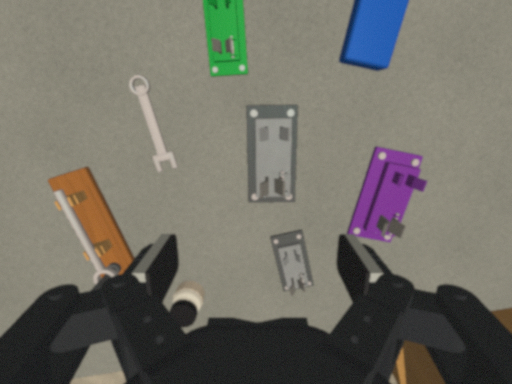

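The wrist view shows the holder centred at (272,153), already aligned with the tool. The rest is at the top (272,133) and the clip at the bottom (273,186). Now I'll measure it from the top and wrist clouds.

```bash
cat > foot.py <<'E'
import sys
from h import *
for n in sys.argv[1:]:
    d=np.load(n+".npz");W=d["W"].reshape(-1,3)
    c0=np.array([515,175.]);
    for it in range(4):
        m=(np.abs(W[:,:2]-c0)<[115,70]).all(1)
        Q=W[m]
        def rect(z0,z1,col=None):
            S=np.ascontiguousarray(Q[(Q[:,2]>z0)&(Q[:,2]<z1)][:,:2],np.float32)
            mask=np.zeros((300,300),np.uint8)
            px=np.round(S-c0+150).astype(int);mask[px[:,1].clip(0,299),px[:,0].clip(0,299)]=255
            mask=cv2.morphologyEx(mask,cv2.MORPH_CLOSE,np.ones((9,9)))
            k=max(cv2.findContours(mask,0,2)[0],key=cv2.contourArea)
            c,s,a=cv2.minAreaRect(k);c=np.array(c)-150+c0
            return c,s,(a-90 if a>45 else a)
        cb,sb,ab=rect(6,20);
        ch,sh,ah=rect(45,64);c0=ch
    print(n,"base",np.round(cb,1),np.round(sb,1),round(ab,2),"head",np.round(ch,1),np.round(sh,1),round(ah,2))
    y=np.radians(ah);u=np.array([np.cos(y),np.sin(y)]);v=np.array([-u[1],u[0]])
    L=np.c_[(Q[:,:2]-ch)@u,(Q[:,:2]-ch)@v,Q[:,2]]
    mid=(abs(L[:,0]+5)<20)&(abs(L[:,1])<20);print(" seat z",np.median(L[mid,2]))
    bb=(abs(L[:,2]-10)<5);print(" base top z",np.median(L[bb,2]),"bench",np.median(W[(abs(W[:,2])<6),2]))
    for nm,x0,x1 in(("rest",-58,-32),("clip",20,50)):
        for sgn in(-1,1):
            S=L[(L[:,0]>x0)&(L[:,0]<x1)&(L[:,2]>68)&(L[:,2]<105)&(L[:,1]*sgn>0)&(abs(L[:,1])<28)]
            if len(S)>3: print(" ",nm,sgn,len(S),"x",np.round(np.percentile(S[:,0],[3,50,97]),1),"y",np.round(np.percentile(S[:,1],[3,25,50,75,97]),1),"z",np.round(np.percentile(S[:,2],[3,50,97]),1))
E
python3 foot.py top0 w1
```

```text
top0 base [522.5 195.2] [ 85.7 170.3] -11.39 head [520.1 195.9] [ 57.3 125.7] -11.31
 seat z 54.51736363566596
 base top z 10.311454332270387 bench 0.31224213928635436
  rest -1 47 x [-50.9 -42.5 -33.7] y [-21.6 -19.6 -15.6 -12.3  -8.8] z [72.9 85.8 90. ]
  rest 1 60 x [-50.8 -42.6 -34.4] y [ 8.9 11.4 14.6 17.7 21.3] z [71.4 83.  91.7]
  clip -1 58 x [27.  37.1 47.2] y [-21.5 -19.1 -15.7 -11.5  -8.3] z [80.5 90.7 96.6]
  clip 1 79 x [26.8 37.4 47.6] y [ 1.8  5.1  8.3 11.7 15.4] z [69.4 80.9 90.4]
w1 base [520.9 197.9] [ 85.6 169.3] -11.17 head [518.4 198.2] [ 56.7 124.9] -11.11
 seat z 408.7030057508209
 base top z 10.349656349088747 bench 0.35721622554683563
  rest -1 119 x [-50.6 -42.  -33.5] y [-20.8 -18.  -15.  -12.1  -9. ] z [75.  83.5 89.4]
  rest 1 133 x [-50.6 -42.  -33.2] y [ 9.6 12.2 15.7 18.3 21.4] z [75.6 84.  89.8]
  clip -1 144 x [27.  36.7 48.5] y [-21.5 -18.5 -15.5 -12.1  -9.2] z [74.8 89.7 95.5]
  clip 1 169 x [27.  36.7 48.3] y [ 2.   6.   8.8 12.5 15.8] z [69.2 82.1 89.8]
```

```bash
python3 -m handwheel '[{"delta_pos":[0.5,-3.2,-0.8],"yaw":0.03},{"delta_pos":[0.5,-3.2,-0.8],"yaw":0.03},{"delta_pos":[0.5,-3.2,-0.8],"yaw":0.03},{"delta_pos":[0.5,-3.2,-0.8],"yaw":0.03},{"delta_pos":[0.5,-3.2,-0.8],"yaw":0.03},{"delta_pos":[0.5,-3.2,-0.8],"yaw":0.03},{"delta_pos":[0.5,-3.2,-0.8],"yaw":0.03},{"delta_pos":[0.5,-3.2,-0.8],"yaw":0.03},{"delta_pos":[0.5,-3.2,-0.8],"yaw":0.03},{"delta_pos":[0.5,-3.2,-0.8],"yaw":0.03}]'
python3 -m handwheel '[{"delta_pos":[0,0,0]},{"delta_pos":[0,0,0]},{"delta_pos":[0,0,0]}]'
python3 look.py w2 bar stand bar_ring
cat > bar.py <<'E'
import sys
from h import *
for n in sys.argv[1:]:
    d=np.load(n+".npz");W=d["W"];c=d["c"];hsv=cv2.cvtColor(c,cv2.COLOR_RGB2HSV)
    reg=(abs(W[...,0]-597)<140)&(abs(W[...,1]+150)<60)
    br=(hsv[...,1]>130)
    S=np.ascontiguousarray(W[reg&br&(W[...,2]>6)&(W[...,2]<22)][:,:2],np.float32)
    r=cv2.minAreaRect(S);print(n,"stand",np.round(r[0],1),np.round(r[1],1),round(r[2],2))
    Q=W[reg&~br&(W[...,2]>44)&(W[...,2]<62)]
    u=np.array([np.cos(.093),np.sin(.093)]);c0=np.array([597,-150.])
    for _ in range(5):
        v=np.array([-u[1],u[0]]);s=(Q[:,:2]-c0)@u;t=(Q[:,:2]-c0)@v
        k=(s>-70)&(s<60)&(abs(t)<(25 if _==0 else 9));P=Q[k]
        c0=c0+v*np.median(t[k]);pf=np.polyfit(s[k],t[k]-np.median(t[k]),1)
        a=np.arctan2(u[1],u[0])+pf[0];u=np.array([np.cos(a),np.sin(a)])
    v=np.array([-u[1],u[0]]);s=(Q[:,:2]-c0)@u;t=(Q[:,:2]-c0)@v
    i=abs(t)<9;j=abs(t)<26
    tail=np.percentile(s[i],0.5);tip=np.percentile(s[j],99.5)
    print(" yaw",a,"len",tip-tail,"tail",c0+u*tail,"tip",c0+u*tip,"origin via tail",np.round(c0+u*(tail+80),1),"via tip",np.round(c0+u*(tip-119),1),"top z",np.percentile(P[:,2],[50,90]),"axis z",np.percentile(P[:,2],90)-7)
E
python3 bar.py top0 side0 w2
```

```text
clock: 3.22
eef_pos: [554.8, -143.0, 248.7]
tool_rot: [3.14, -0.0, -3.035]
force: [1.1, -0.4, 0.6]
width: 85.8
gripper_force: 0.0
3.2167 [ 554.8 -143.   248.7] [ 3.14  -0.    -3.035] [ 1.1 -0.4  0.6]
[[-0.00000e+00  9.56000e-01  2.92000e-01  7.45950e+01]
 [ 1.00000e+00  1.00000e-03 -1.00000e-03  1.37200e+00]
 [-1.00000e-03  2.92000e-01 -9.56000e-01 -1.43091e+02]
 [ 0.00000e+00  0.00000e+00  0.00000e+00  1.00000e+00]] 271.41634133096613 [ 481. -150.  392.]
bar 0.7 [234. 118. 264. 262.]
bar_ring 0.82 [231. 117. 263. 260.]
top0 stand [ 597.4 -150.3] [238.8  74.7] 5.63
 yaw 0.09463826096748972 len 195.4093946585666 tail [ 499.98318236 -158.85205305] tip [ 694.51814756 -140.38644083] origin via tail [ 579.6 -151.3] via tip [ 576.1 -151.6] top z [52.902805   55.68457107] axis z 48.68457107443016
side0 stand [ 598.8 -157.7] [240.1  77.5] 3.56
 yaw 0.09376041502496636 len 196.8459396241269 tail [ 501.85458655 -166.85037482] tip [ 697.835922   -148.42104763] origin via tail [ 581.5 -159.4] via tip [ 579.4 -159.6] top z [50.65872536 52.87411372] axis z 45.87411371869996
w2 stand [ 596.5 -149.6] [236.6  72.2] 5.46
 yaw 0.08990070373642597 len 193.51927917176724 tail [ 498.90426527 -157.78995456] tip [ 691.64204638 -140.41586057] origin via tail [ 578.6 -150.6] via tip [ 573.1 -151.1] top z [53.20837736 54.60654869] axis z 47.606548693507236schema error: expected keys delta_pos, yaw
```

View pics/w2.png

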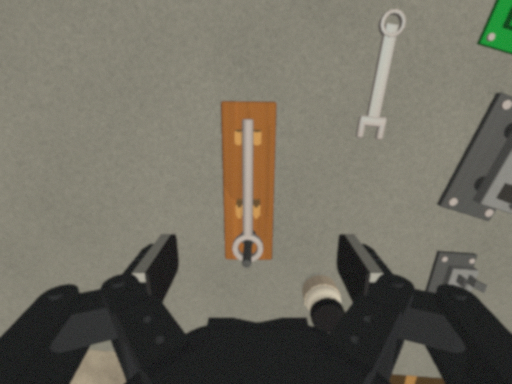

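The wrist view shows the bar upright in the picture: ring at (247,247), tail at (247,122), on the brown stand, with a clear approach from above. The top and wrist views agree on origin (577,-151), yaw 0.093 and axis about 47 mm. Now I'll descend over it.

```bash
python3 -m handwheel '[{"delta_pos":[0.5,0,-2.5],"yaw":0},{"delta_pos":[0.5,-0.2,-2.5],"yaw":0},{"delta_pos":[0.5,-0.1,-2.5],"yaw":0},{"delta_pos":[0.5,-0.1,-2.5],"yaw":0},{"delta_pos":[0,0,-2.5],"yaw":0},{"delta_pos":[0,0,-2.5],"yaw":0},{"delta_pos":[0,0,0],"yaw":0},{"delta_pos":[0,0,0],"yaw":0},{"delta_pos":[0,0,0],"yaw":0}]'; python3 look.py w3; python3 bar.py w3
```

```text
clock: 4.17
eef_pos: [575.8, -146.5, 100.7]
tool_rot: [3.141, 0.002, -3.038]
force: [0.3, 0.1, 0.3]
width: 85.2
gripper_force: 0.0
4.1667 [ 575.8 -146.5  100.7] [ 3.141e+00  2.000e-03 -3.038e+00] [0.3 0.1 0.3]
[[-0.00000e+00  9.56000e-01  2.92000e-01  7.45980e+01]
 [ 1.00000e+00  1.00000e-03 -1.00000e-03  1.37000e+00]
 [-1.00000e-03  2.92000e-01 -9.56000e-01 -1.43093e+02]
 [ 0.00000e+00  0.00000e+00  0.00000e+00  1.00000e+00]] 271.41634133096613 [ 501. -153.  244.]
w3 stand [ 596.1 -149.9] [236.7  73.1] 5.43
 yaw 0.09932447682885995 len 184.52212739259218 tail [ 499.5378936  -159.09735047] tip [ 683.15058118 -140.79990648] origin via tail [ 579.1 -151.2] via tip [ 564.7 -152.6] top z [53.24155781 54.52295277] axis z 47.522952771993545
```

```bash
python3 -m handwheel '[{"delta_pos":[0.1,-0.3,0],"yaw":0},{"delta_pos":[0.1,-0.2,-1.0],"yaw":0},{"delta_pos":[0,0,-1.5],"yaw":0},{"delta_pos":[0,0,-1.5],"yaw":0},{"delta_pos":[0,0,-1.5],"yaw":0},{"delta_pos":[0,0,-1.0],"yaw":0},{"delta_pos":[0,0,-0.5],"yaw":0},{"delta_pos":[0,0,0],"yaw":0},{"delta_pos":[0,0,0],"yaw":0}]' 1
python3 -m handwheel '[{"delta_pos":[0,0,0],"yaw":0},{"delta_pos":[0,0,0],"yaw":0},{"delta_pos":[0,0,0],"yaw":0},{"delta_pos":[0,0,0],"yaw":0},{"delta_pos":[0,0,0],"yaw":0},{"delta_pos":[0,0,0],"yaw":0},{"delta_pos":[0,0,0],"yaw":0},{"delta_pos":[0,0,0],"yaw":0},{"delta_pos":[0,0,0],"yaw":0},{"delta_pos":[0,0,0],"yaw":0}]' -1
```

```text
clock: 4.97
eef_pos: [576.8, -153.2, 29.5]
tool_rot: [-3.141, 0.0, -3.041]
force: [0.5, -0.3, -0.2]
width: 85.7
gripper_force: 0.0
clock: 5.8
eef_pos: [576.8, -153.1, 29.6]
tool_rot: [-3.141, 0.0, -3.04]
force: [0.6, -0.3, 3.9]
width: 12.4
gripper_force: 58.4
```

```bash
python3 -m handwheel '[{"delta_pos":[0,0,0.4],"yaw":0},{"delta_pos":[0,0,0.8],"yaw":0},{"delta_pos":[0,0,1.2],"yaw":0},{"delta_pos":[0,0,1.6],"yaw":0},{"delta_pos":[0,0,1.6],"yaw":0},{"delta_pos":[0,0,1.6],"yaw":0},{"delta_pos":[0,0,1.6],"yaw":0},{"delta_pos":[0,0,1.6],"yaw":0},{"delta_pos":[0,0,1.2],"yaw":0},{"delta_pos":[0,0,1.0],"yaw":0}]'
python3 -m handwheel '[{"delta_pos":[0,0,0],"yaw":0},{"delta_pos":[0,0,0],"yaw":0},{"delta_pos":[0,0,0],"yaw":0}]'
cat > held.py <<'E'
import sys
from h import *
for n in sys.argv[1:]:
    d=np.load(n+".npz");W=d["W"];T=d["T"]
    s=status.read_state();e=s["eef_pos"];yaw=s["tool_rot"][2];Rt=R.from_euler('xyz',s["tool_rot"]).as_matrix()
    L=(W.reshape(-1,3)-e)@Rt; L[:,2]*=-1   # tool x, y, height above TCP
    x=-L[:,0];y=L[:,1];z=L[:,2]           # x: forward = towards ring
    k=(abs(y)<9)&(z>-15)&(z<45)&(x>-100)&(x<-14)
    p=np.polyfit(x[k],z[k],1);q=np.polyfit(x[k],y[k],1)
    print(n,k.sum(),"tail x",np.percentile(x[k],.5),"slope z",p,"y",q)
    xs=x[k]; 
    for a in range(-90,-14,12):
        m=k&(abs(x-a)<6)
        if m.sum()>3: print(a,m.sum(),"top z rel",np.round(np.percentile(z[m],90),1),"y mid",np.round((np.percentile(y[m],3)+np.percentile(y[m],97))/2,1))
E
python3 look.py w4; python3 held.py w4
```

```text
clock: 6.63
eef_pos: [576.9, -153.1, 157.4]
tool_rot: [-3.141, 0.002, -3.04]
force: [-0.7, 0.7, -1.7]
width: 11.8
gripper_force: 58.4
clock: 6.88
eef_pos: [576.0, -152.8, 154.8]
tool_rot: [3.141, -0.001, -3.04]
force: [-0.2, -0.7, -0.7]
width: 11.8
gripper_force: 58.4
6.8833 [ 576.  -152.8  154.8] [ 3.141e+00 -1.000e-03 -3.040e+00] [-0.2 -0.7 -0.7]
[[-0.00000e+00  9.56000e-01  2.92000e-01  7.46020e+01]
 [ 1.00000e+00  1.00000e-03 -1.00000e-03  1.36900e+00]
 [-1.00000e-03  2.92000e-01 -9.56000e-01 -1.43091e+02]
 [ 0.00000e+00  0.00000e+00  0.00000e+00  1.00000e+00]] 271.41634133096613 [ 502. -159.  298.]
w4 4124 tail x -78.04526916098168 slope z [-4.85718336e-03  2.35170919e+01] y [-0.00480785  1.55748984]
-78 496 top z rel 25.6 y mid 2.1
-66 872 top z rel 25.6 y mid 1.8
-54 827 top z rel 25.6 y mid 1.8
-42 721 top z rel 25.4 y mid 1.8
-30 682 top z rel 25.3 y mid 1.7
-18 526 top z rel 25.3 y mid 1.6
```

View pics/w4.png

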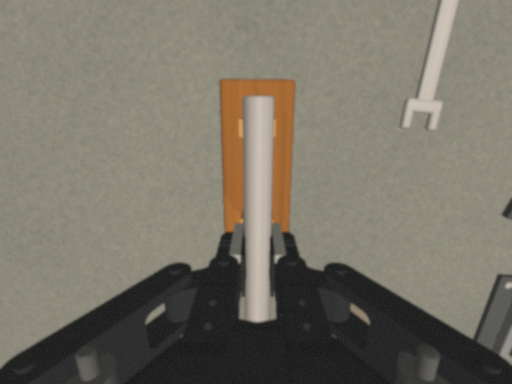

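The bar is held level, with its axis 18.4 mm above the TCP and its origin at the TCP +2 mm. The wrist camera reads y about 1.8 mm too high. I'll move to beside the holder and look again.

```bash
python3 -m handwheel '[{"delta_pos":[-0.3,1.4,0.2],"yaw":-0.02},{"delta_pos":[-0.6,2.8,0.2],"yaw":-0.03},{"delta_pos":[-0.7,3.2,0.2],"yaw":-0.03},{"delta_pos":[-0.7,3.2,0.2],"yaw":-0.03},{"delta_pos":[-0.7,3.2,0.2],"yaw":-0.03},{"delta_pos":[-0.7,3.2,0],"yaw":-0.03},{"delta_pos":[-0.7,3.2,0],"yaw":-0.03},{"delta_pos":[-0.7,3.2,0],"yaw":-0.03},{"delta_pos":[-0.5,2.6,0],"yaw":-0.03},{"delta_pos":[-0.4,1.4,0],"yaw":-0.02}]'
python3 -m handwheel '[{"delta_pos":[0,0,0],"yaw":-0.01},{"delta_pos":[0,0,0],"yaw":0},{"delta_pos":[0,0,0],"yaw":0},{"delta_pos":[0,0,0],"yaw":0}]'
python3 look.py w5; python3 foot.py w5; python3 held.py w5|head -1
```

```text
clock: 7.77
eef_pos: [515.0, 125.5, 164.4]
tool_rot: [3.14, -0.002, 2.966]
force: [0.0, 0.2, -0.8]
width: 12.6
gripper_force: 58.5
clock: 8.1
eef_pos: [516.8, 119.3, 165.1]
tool_rot: [-3.141, -0.0, 2.951]
force: [0.2, -1.0, -2.4]
width: 12.0
gripper_force: 58.6
8.1 [516.8 119.3 165.1] [-3.141 -0.     2.951] [ 0.2 -1.  -2.4]
[[-0.00000e+00  9.57000e-01  2.92000e-01  7.49770e+01]
 [ 1.00000e+00  1.00000e-03 -1.00000e-03  1.18000e+00]
 [-1.00000e-03  2.92000e-01 -9.57000e-01 -1.43094e+02]
 [ 0.00000e+00  0.00000e+00  0.00000e+00  1.00000e+00]] 271.41634133096613 [443. 135. 308.]
w5 base [521. 197.] [ 85.2 169.5] -11.17 head [518.1 197.5] [ 56.6 124. ] -11.13
 seat z 55.132390247844796
 base top z 10.493162060023394 bench 0.419903948366084
  rest -1 283 x [-50.2 -41.7 -33. ] y [-21.3 -19.4 -16.5 -12.5  -8.7] z [75.3 86.5 89.8]
  rest 1 554 x [-50.2 -41.7 -33.1] y [ 9.  11.1 14.3 17.4 21.4] z [70.  82.8 89.4]
  clip -1 346 x [27.2 35.5 48.8] y [-21.3 -19.  -15.2 -11.6  -8. ] z [70.9 90.3 95.7]
  clip 1 605 x [27.4 36.9 48.6] y [ 1.9  5.3  8.6 11.6 15.3] z [68.7 80.8 89.5]
w5 4134 tail x -78.5658959922776 slope z [-7.14394293e-03  2.30848277e+01] y [-0.00369313  1.40625431]
```

View pics/w5.png

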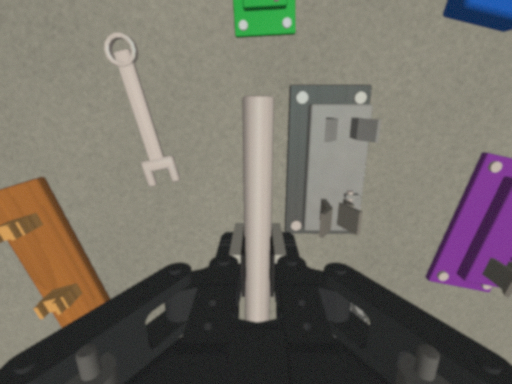

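```bash
python3 -m handwheel '[{"delta_pos":[0.1,1.2,0],"yaw":-0.004},{"delta_pos":[0.1,2.1,0],"yaw":0},{"delta_pos":[0,2.1,-0.5],"yaw":0},{"delta_pos":[0,1.5,-1.5],"yaw":0},{"delta_pos":[0,0.7,-1.5],"yaw":0},{"delta_pos":[0,0,-1.5],"yaw":0},{"delta_pos":[0,0,0],"yaw":0},{"delta_pos":[0,0,0],"yaw":0},{"delta_pos":[0,0,0],"yaw":0}]'
python3 look.py w6; python3 foot.py w6; python3 held.py w6
python3 - <<'E'
import cv2
a=cv2.imread('pics/w6.png')[60:300,170:400];cv2.imwrite('pics/w6c.png',cv2.resize(a,None,fx=2.4,fy=2.4))
E
```

```text
clock: 8.9
eef_pos: [519.2, 196.8, 115.9]
tool_rot: [3.141, 0.001, 2.948]
force: [-0.0, -1.0, -1.5]
width: 12.2
gripper_force: 58.6
8.9 [519.2 196.8 115.9] [3.141e+00 1.000e-03 2.948e+00] [-0.  -1.  -1.5]
[[-0.00000e+00  9.57000e-01  2.92000e-01  7.49800e+01]
 [ 1.00000e+00  1.00000e-03 -1.00000e-03  1.17800e+00]
 [-1.00000e-03  2.92000e-01 -9.57000e-01 -1.43093e+02]
 [ 0.00000e+00  0.00000e+00  0.00000e+00  1.00000e+00]] 271.41634133096613 [446. 212. 259.]
w6 base [508.8 172.5] [ 32.4 154.9] -11.14 head [497.7 182.2] [18.6 91. ] -11.0
 seat z 190.09352927540874
 base top z 10.435927852550407 bench 0.4213509822075707
  rest -1 14 x [-33.6 -32.7 -32. ] y [-2.4 -1.6 -0.9 -0.3 -0.1] z [84.4 88.  89.6]
  rest 1 69 x [-33.6 -33.2 -32.1] y [0.5 2.7 5.3 7.4 9.7] z [69.4 81.1 89. ]
w6 4155 tail x -78.80447031321752 slope z [-7.31993536e-03  2.28808967e+01] y [-0.00374331  1.37131204]
-78 529 top z rel 25.2 y mid 1.8
-66 882 top z rel 25.1 y mid 1.7
-54 811 top z rel 25.0 y mid 1.5
-42 737 top z rel 24.9 y mid 1.7
-30 666 top z rel 24.8 y mid 1.5
-18 530 top z rel 24.7 y mid 1.4
```

View pics/w6c.png

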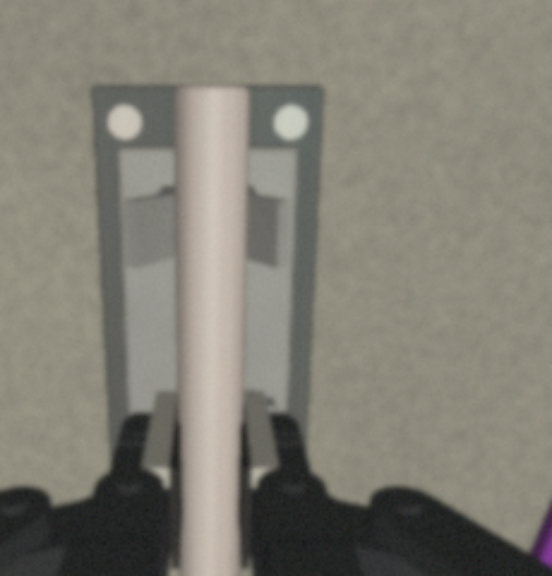

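```bash
python3 - <<'E'
from h import *
W=np.load("w6.npz")["W"].reshape(-1,3);s=status.read_state();Rt=R.from_euler('xyz',s["tool_rot"]).as_matrix()
L=(W-s["eef_pos"])@Rt;x=-L[:,0];y=L[:,1];z=W[:,2];print(s["eef_pos"])
for nm,m in(("rest",(x<-25)&(x>-60)&(z>70)&(z<94)),("head",(x<-12)&(x>-64)&(z>50)&(z<60)),("base",(x<-50)&(x>-100)&(z>7)&(z<14))):
    k=m&(abs(y)<60);print(nm,k.sum(),"y",np.percentile(y[k],[1,99]),np.percentile(y[k],[1,99]).mean(),"x",np.percentile(x[k],[1,99]))
    for a in ((-95,-75,-60,-30,-15) if nm!="rest" else ()):
        j=k&(abs(x-a)<6)
        if j.sum()>20: print("  ",a,np.percentile(y[j],[1,99]).mean())
E
```

```text
[519.46593481 196.7659934  116.22786514]
rest 1092 y [-20.98306498  22.27660391] 0.6467694659143302 x [-52.14636618 -34.39318608]
head 1747 y [-27.02839096  28.36478125] 0.6681951452235744 x [-63.30546915 -12.53994658]
   -60 0.4378384521306824
   -30 0.8619921877875871
   -15 0.48888628927278255
base 1654 y [-41.03599473  42.56550528] 0.7647552770669002 x [-82.86064105 -50.37964842]
   -75 0.8312940215113542
   -60 0.7508686249853866
```

```bash
python3 -m handwheel '[{"delta_pos":[0,-0.1,-0.8],"yaw":0},{"delta_pos":[0,0,-1.2],"yaw":0},{"delta_pos":[0,0,-1.2],"yaw":0},{"delta_pos":[0,0,-0.8],"yaw":0},{"delta_pos":[0,0,-0.4],"yaw":0},{"delta_pos":[0,0,0],"yaw":0},{"delta_pos":[0,0,0],"yaw":0}]'
python3 -m handwheel '[{"delta_pos":[0,0,-0.2],"yaw":0},{"delta_pos":[0,0,-0.2],"yaw":0},{"delta_pos":[0,0,0],"yaw":0},{"delta_pos":[0,0,0],"yaw":0}]'
```

```text
clock: 9.53
eef_pos: [518.8, 195.9, 71.5]
tool_rot: [3.141, 0.0, 2.949]
force: [-0.4, 0.3, -1.3]
width: 12.4
gripper_force: 58.6
clock: 9.87
eef_pos: [518.6, 196.1, 67.4]
tool_rot: [3.141, 0.0, 2.949]
force: [0.1, -0.2, -1.5]
width: 11.8
gripper_force: 58.6
```

```bash
python3 -m handwheel '[{"delta_pos":[0,0,-0.2],"yaw":0},{"delta_pos":[0,0,-0.1],"yaw":0},{"delta_pos":[0,0,0],"yaw":0},{"delta_pos":[0,0,0],"yaw":0}]'
python3 -m handwheel '[{"delta_pos":[0,0,-0.1],"yaw":0},{"delta_pos":[0,0,-0.1],"yaw":0},{"delta_pos":[0,0,0],"yaw":0},{"delta_pos":[0,0,0],"yaw":0}]'
```

```text
clock: 10.2
eef_pos: [518.5, 196.0, 64.2]
tool_rot: [-3.141, -0.0, 2.949]
force: [-0.5, 0.2, -1.4]
width: 11.7
gripper_force: 58.6
clock: 10.53
eef_pos: [518.5, 195.6, 62.2]
tool_rot: [-3.141, -0.0, 2.948]
force: [-0.6, -2.0, -2.3]
width: 11.9
gripper_force: 58.7
```

```bash
python3 -m handwheel '[{"delta_pos":[0,0,-0.1],"yaw":0},{"delta_pos":[0,0,-0.1],"yaw":0},{"delta_pos":[0,0,0],"yaw":0},{"delta_pos":[0,0,0],"yaw":0}]'
```

```text
clock: 10.87
eef_pos: [518.6, 195.3, 60.4]
tool_rot: [-3.141, 0.0, 2.948]
force: [-0.6, -3.5, 0.3]
width: 11.9
gripper_force: 59.0
```

```bash
python3 -m handwheel '[{"delta_pos":[0,0,0],"yaw":0},{"delta_pos":[0,0,0],"yaw":0},{"delta_pos":[0,0,0],"yaw":0},{"delta_pos":[0,0,0],"yaw":0},{"delta_pos":[0,0,0],"yaw":0},{"delta_pos":[0,0,0],"yaw":0},{"delta_pos":[0,0,0],"yaw":0},{"delta_pos":[0,0,0],"yaw":0}]' 0.2
python3 -m handwheel '[{"delta_pos":[0,0,1],"yaw":0},{"delta_pos":[0,0,1.5],"yaw":0},{"delta_pos":[0,0,2],"yaw":0},{"delta_pos":[0,0,2],"yaw":0},{"delta_pos":[0,0,2],"yaw":0},{"delta_pos":[0,0,1.5],"yaw":0},{"delta_pos":[0,0,0],"yaw":0},{"delta_pos":[0,0,0],"yaw":0},{"delta_pos":[0,0,0],"yaw":0}]'
python3 look.py w7
cat > inh.py <<'E'
import sys
from h import *
ch=np.array([520.85,196.96]);yaw=-.1946   # wrist-camera-biased frame
u=np.array([np.cos(yaw),np.sin(yaw)]);v=np.array([-u[1],u[0]])
for n in sys.argv[1:]:
    W=np.load(n+".npz")["W"].reshape(-1,3);L=np.c_[(W[:,:2]-ch)@u,(W[:,:2]-ch)@v,W[:,2]]
    for a in range(-85,110,10):
        m=(abs(L[:,0]-a)<4)&(abs(L[:,1])<9)&(L[:,2]>60)&(L[:,2]<130)
        if m.sum()>10: print(n,a,m.sum(),"top",np.round(np.percentile(L[m,2],90),1),"y",np.round(np.percentile(L[m,1],[3,97]),1))
E
python3 inh.py w7
```

```text
clock: 11.53
eef_pos: [518.6, 196.1, 60.3]
tool_rot: [3.141, 0.0, 2.949]
force: [0.3, -0.2, -0.2]
width: 51.0
gripper_force: 0.0
clock: 12.28
eef_pos: [518.1, 195.9, 160.1]
tool_rot: [-3.141, -0.001, 2.949]
force: [-0.6, 0.6, 0.2]
width: 51.0
gripper_force: 0.0
12.2833 [518.1 195.9 160.1] [-3.141e+00 -1.000e-03  2.949e+00] [-0.6  0.6  0.2]
[[-0.00000e+00  9.57000e-01  2.92000e-01  7.49790e+01]
 [ 1.00000e+00  1.00000e-03 -1.00000e-03  1.17900e+00]
 [-1.00000e-03  2.92000e-01 -9.57000e-01 -1.43092e+02]
 [ 0.00000e+00  0.00000e+00  0.00000e+00  1.00000e+00]] 271.41634133096613 [445. 211. 303.]
w7 -75 175 top 81.7 y [-8.4  5.3]
w7 -65 169 top 82.2 y [-7.6  5.3]
w7 -55 175 top 82.6 y [-7.7  5.4]
w7 -45 185 top 82.7 y [-8.7  8.9]
w7 -35 170 top 83.2 y [-7.9  5.6]
w7 -25 154 top 83.7 y [-8.   5.7]
w7 -15 150 top 84.1 y [-7.1  5.7]
w7 -5 143 top 84.4 y [-7.2  5.8]
w7 5 146 top 84.7 y [-7.3  5.9]
w7 15 139 top 85.0 y [-7.3  6. ]
w7 25 172 top 85.3 y [-8.5  8.7]
w7 35 164 top 85.7 y [-8.4  8.7]
w7 45 152 top 86.3 y [-8.4  8.4]
w7 55 117 top 86.6 y [-6.6  6.3]
w7 65 113 top 86.9 y [-6.7  6.4]
w7 75 146 top 86.7 y [-8.6  8.3]
w7 85 25 top 85.8 y [-8.6  8.3]
w7 105 62 top 86.1 y [-8.9  8.6]
```

View pics/w7.png

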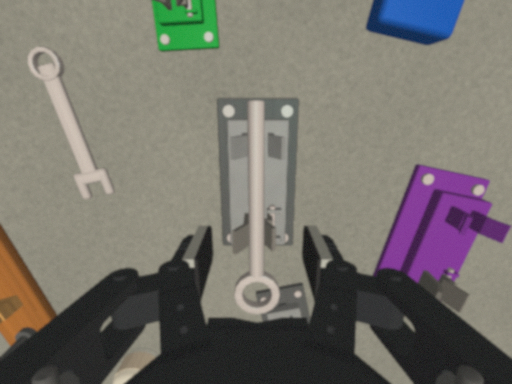

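The bar lies aligned in the mouth. Its ring at (257,294) is beyond the clip, and its tail at (256,102) is past the rest. It sits about 17 mm too high, balanced on the clip. Next I'll turn 90° and set the fingers to straddle the clip.

```bash
python3 -c "
from cell import status;import numpy as np;print(np.round(status.read_state()['qpos'],2))"
python3 -m handwheel '[{"delta_pos":[0.3,0,0],"yaw":-0.12},{"delta_pos":[0.3,0,0],"yaw":-0.12},{"delta_pos":[0.3,0,0],"yaw":-0.12},{"delta_pos":[0.3,-0.1,0],"yaw":-0.12},{"delta_pos":[0.3,-0.1,0],"yaw":-0.12},{"delta_pos":[0.3,-0.1,0],"yaw":-0.12},{"delta_pos":[0.3,-0.1,0],"yaw":-0.12}]' 0
python3 -m handwheel '[{"delta_pos":[0.3,-0.1,0],"yaw":-0.12},{"delta_pos":[0.3,-0.1,0],"yaw":-0.12},{"delta_pos":[0.3,-0.1,0],"yaw":-0.12},{"delta_pos":[0.3,0,0],"yaw":-0.12},{"delta_pos":[0.3,0,0],"yaw":-0.12},{"delta_pos":[0.1,0,0],"yaw":-0.12},{"delta_pos":[0,0,0],"yaw":-0.01},{"delta_pos":[0,0,0],"yaw":0},{"delta_pos":[0,0,0],"yaw":0},{"delta_pos":[0,0,0],"yaw":0}]'
```

```text
[-0.53  0.59  0.18  1.86 -0.16  0.7   1.12]
clock: 12.92
eef_pos: [539.0, 191.7, 159.2]
tool_rot: [-3.139, -0.0, 2.103]
force: [-0.5, 0.1, 0.4]
width: 42.8
gripper_force: 0.0
clock: 13.75
eef_pos: [555.2, 189.0, 160.0]
tool_rot: [-3.141, 0.0, 1.381]
force: [-0.5, -0.3, -0.7]
width: 43.0
gripper_force: 0.0
```

```bash
python3 -m handwheel '[{"delta_pos":[0,0,-1],"yaw":0},{"delta_pos":[0,0,-2],"yaw":0},{"delta_pos":[0,0,-2],"yaw":0},{"delta_pos":[0,0,-1],"yaw":0},{"delta_pos":[0,0,-0.6],"yaw":0},{"delta_pos":[0,0,0],"yaw":0},{"delta_pos":[0,0,0],"yaw":0}]'
python3 -m handwheel '[{"delta_pos":[0,0,-0.2],"yaw":0},{"delta_pos":[0,0,-0.2],"yaw":0},{"delta_pos":[0,0,-0.2],"yaw":0},{"delta_pos":[0,0,0],"yaw":0}]'
python3 -m handwheel '[{"delta_pos":[0,0,-0.2],"yaw":0},{"delta_pos":[0,0,-0.2],"yaw":0},{"delta_pos":[0,0,0],"yaw":0}]'
```

```text
clock: 14.33
eef_pos: [555.9, 188.8, 94.5]
tool_rot: [3.141, -0.0, 1.379]
force: [-0.4, -0.4, 0.1]
width: 42.8
gripper_force: 0.0
clock: 14.67
eef_pos: [555.5, 189.1, 88.3]
tool_rot: [-3.142, -0.0, 1.379]
force: [-0.1, -0.4, -0.5]
width: 42.7
gripper_force: 0.0
clock: 14.92
eef_pos: [555.4, 189.0, 84.0]
tool_rot: [-3.141, 0.0, 1.379]
force: [-0.6, -0.2, -0.3]
width: 42.6
gripper_force: 0.0
```

```bash
for i in 1; do python3 -m handwheel '[{"delta_pos":[0,0,-0.1],"yaw":0},{"delta_pos":[0,0,-0.1],"yaw":0},{"delta_pos":[0,0,-0.1],"yaw":0},{"delta_pos":[0,0,0],"yaw":0}]'; done
python3 -m handwheel '[{"delta_pos":[0,0,-0.1],"yaw":0},{"delta_pos":[0,0,-0.1],"yaw":0},{"delta_pos":[0,0,0],"yaw":0}]'
python3 -m handwheel '[{"delta_pos":[0,0,-0.1],"yaw":0},{"delta_pos":[0,0,-0.1],"yaw":0},{"delta_pos":[0,0,0],"yaw":0}]'
```

```text
clock: 15.25
eef_pos: [556.0, 188.9, 81.5]
tool_rot: [3.141, -0.0, 1.379]
force: [0.9, 0.1, 3.3]
width: 42.9
gripper_force: 1.3
clock: 15.5
eef_pos: [556.2, 188.9, 79.8]
tool_rot: [3.14, -0.0, 1.379]
force: [-0.0, -0.5, 5.0]
width: 42.5
gripper_force: 2.5
clock: 15.75
eef_pos: [556.6, 188.8, 78.3]
tool_rot: [3.139, -0.001, 1.378]
force: [-0.1, -1.0, 7.6]
width: 42.6
gripper_force: 4.1
```

```bash
python3 -m handwheel '[{"delta_pos":[0,0,-0.1],"yaw":0},{"delta_pos":[0,0,-0.1],"yaw":0},{"delta_pos":[0,0,0],"yaw":0}]'
python3 -m handwheel '[{"delta_pos":[0,0,-0.1],"yaw":0},{"delta_pos":[0,0,-0.1],"yaw":0},{"delta_pos":[0,0,0],"yaw":0}]'
python3 -m handwheel '[{"delta_pos":[0,0,-0.1],"yaw":0},{"delta_pos":[0,0,-0.1],"yaw":0},{"delta_pos":[0,0,0],"yaw":0}]'
```

```text
clock: 16.0
eef_pos: [556.6, 188.8, 75.9]
tool_rot: [3.139, -0.001, 1.378]
force: [1.7, -1.8, 4.1]
width: 42.8
gripper_force: 1.9
clock: 16.25
eef_pos: [554.6, 189.1, 72.6]
tool_rot: [-3.14, 0.001, 1.379]
force: [0.2, 0.8, -1.5]
width: 42.7
gripper_force: 0.0
clock: 16.5
eef_pos: [555.0, 189.0, 70.7]
tool_rot: [-3.14, 0.0, 1.379]
force: [0.1, 0.2, 0.2]
width: 42.5
gripper_force: 0.0
```

```bash
python3 -m handwheel '[{"delta_pos":[0,0,-0.1],"yaw":0},{"delta_pos":[0,0,-0.1],"yaw":0},{"delta_pos":[0,0,0],"yaw":0}]'
python3 -m handwheel '[{"delta_pos":[0,0,-0.1],"yaw":0},{"delta_pos":[0,0,-0.1],"yaw":0},{"delta_pos":[0,0,0],"yaw":0}]'
python3 -m handwheel '[{"delta_pos":[0,0,-0.1],"yaw":0},{"delta_pos":[0,0,0],"yaw":0}]'
```

```text
clock: 16.75
eef_pos: [555.4, 189.0, 69.1]
tool_rot: [-3.141, 0.0, 1.379]
force: [0.6, 0.7, 0.5]
width: 42.6
gripper_force: 0.0
clock: 17.0
eef_pos: [555.4, 189.0, 67.1]
tool_rot: [-3.141, 0.0, 1.379]
force: [0.1, 0.1, -0.3]
width: 42.4
gripper_force: 0.0
clock: 17.17
eef_pos: [555.5, 189.0, 66.2]
tool_rot: [-3.141, 0.0, 1.379]
force: [0.4, -0.6, -0.9]
width: 42.8
gripper_force: 0.0
```

```bash
python3 -m handwheel '[{"delta_pos":[0,0,-0.1],"yaw":0},{"delta_pos":[0,0,-0.1],"yaw":0},{"delta_pos":[0,0,0],"yaw":0}]'
python3 -m handwheel '[{"delta_pos":[0,0,-0.1],"yaw":0},{"delta_pos":[0,0,0],"yaw":0}]'
python3 -m handwheel '[{"delta_pos":[0,0,-0.1],"yaw":0},{"delta_pos":[0,0,0],"yaw":0}]'
```

```text
clock: 17.42
eef_pos: [555.8, 189.0, 65.8]
tool_rot: [3.141, -0.001, 1.379]
force: [-2.4, -0.2, 11.9]
width: 42.9
gripper_force: 5.7
clock: 17.58
eef_pos: [556.3, 188.9, 65.6]
tool_rot: [3.14, -0.002, 1.378]
force: [-3.6, -0.5, 17.7]
width: 42.5
gripper_force: 8.7
clock: 17.75
eef_pos: [556.9, 188.8, 65.5]
tool_rot: [3.139, -0.003, 1.378]
force: [-4.4, -0.6, 23.4]
width: 42.8
gripper_force: 11.6
```

Hard stop at TCP 65.6, which matches the expected home height, and I've pressed with 23 N. I'll raise the arm, turn back and look at it again.

```bash
python3 -m handwheel '[{"delta_pos":[0,0,0.5],"yaw":0},{"delta_pos":[0,0,1],"yaw":0},{"delta_pos":[0,0,2],"yaw":0},{"delta_pos":[0,0,2],"yaw":0},{"delta_pos":[0,0,2],"yaw":0},{"delta_pos":[0,0,2],"yaw":0},{"delta_pos":[0,0,1],"yaw":0}]'
python3 -m handwheel '[{"delta_pos":[-0.5,0,0.5],"yaw":0.12},{"delta_pos":[-0.5,0,0.5],"yaw":0.12},{"delta_pos":[-0.5,0,0.5],"yaw":0.12},{"delta_pos":[-0.5,0.1,0],"yaw":0.12},{"delta_pos":[-0.5,0.1,0],"yaw":0.12},{"delta_pos":[-0.5,0.1,0],"yaw":0.12},{"delta_pos":[-0.5,0.1,0],"yaw":0.12}]' 0
python3 -m handwheel '[{"delta_pos":[-0.5,0.1,0],"yaw":0.12},{"delta_pos":[-0.5,0.1,0],"yaw":0.12},{"delta_pos":[-0.5,0.1,0],"yaw":0.12},{"delta_pos":[-0.5,0,0],"yaw":0.12},{"delta_pos":[-0.5,0,0],"yaw":0.12},{"delta_pos":[-0.5,0,0],"yaw":0.12},{"delta_pos":[0,0,0],"yaw":0},{"delta_pos":[0,0,0],"yaw":0},{"delta_pos":[0,0,0],"yaw":0}]'
python3 look.py w8; python3 inh.py w8
```

```text
clock: 18.33
eef_pos: [556.6, 189.0, 169.8]
tool_rot: [3.139, -0.001, 1.379]
force: [0.1, 0.3, 0.2]
width: 42.9
gripper_force: 0.0
clock: 18.92
eef_pos: [520.0, 193.0, 182.1]
tool_rot: [-3.141, -0.0, 2.225]
force: [-1.0, 0.4, -0.8]
width: 43.1
gripper_force: 0.0
clock: 19.67
eef_pos: [490.9, 195.9, 182.3]
tool_rot: [-3.142, 0.0, 2.936]
force: [-0.3, -0.4, 0.2]
width: 42.4
gripper_force: 0.0
19.6667 [490.9 195.9 182.3] [-3.142  0.     2.936] [-0.3 -0.4  0.2]
[[-0.00000e+00  9.57000e-01  2.92000e-01  7.49940e+01]
 [ 1.00000e+00  1.00000e-03 -1.00000e-03  1.16800e+00]
 [-1.00000e-03  2.92000e-01 -9.57000e-01 -1.43093e+02]
 [ 0.00000e+00  0.00000e+00  0.00000e+00  1.00000e+00]] 271.41634133096613 [418. 212. 325.]
w8 -75 126 top 68.4 y [-6.9  5.5]
w8 -65 120 top 68.8 y [-7.   5.4]
w8 -55 118 top 68.8 y [-7.6  5.4]
w8 -45 119 top 68.9 y [-8.2  5.5]
w8 -35 113 top 68.9 y [-8.   5.5]
w8 -25 101 top 68.5 y [-6.6  5.5]
w8 -15 96 top 68.4 y [-6.7  5.4]
w8 -5 92 top 68.6 y [-6.9  5.4]
w8 5 94 top 68.4 y [-7.   5.4]
w8 15 91 top 68.5 y [-7.1  5.4]
w8 25 134 top 75.9 y [-8.3  8.2]
w8 35 116 top 76.7 y [-8.3  8.1]
w8 45 104 top 76.3 y [-8.5  8.1]
w8 55 79 top 68.6 y [-6.6  5.4]
w8 65 74 top 68.2 y [-6.7  5.4]
w8 75 83 top 68.4 y [-7.4  8.4]
w8 85 42 top 67.2 y [-8.   8.7]
```

View pics/w8.png

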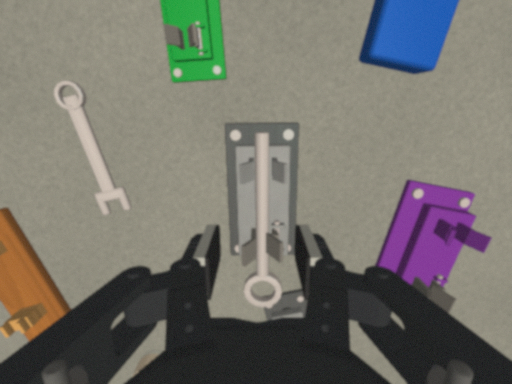

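The bar is level and home: its top is at 68.5 mm along its length, about -0.7 mm off the centre line. The jaw stands over it, the ring is beyond the clip at (263,290), and the tail is past the rest at (262,137). Handing in.

```bash
python3 -c "
from cell import ctrl;print(ctrl.finish_job())"
```

```text
the job is handed in; nothing more can be done
None
```

I handed the job in at about 20 s of the 51 s: the last view shows the bar level and home in the rest and the clip, with the jaw over it, the ring beyond the jaw end and the plain end past the rest. The jaw angle could not be read directly, and the hand-in returned no verdict.

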